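# Find the tired spring tongue and weight it

### The arm

A 6-joint arm with a two-finger parallel gripper is mounted at the origin on the work surface. World frame = base frame: x ahead of the robot, y to its left, z up, the work surface at z = 0. Lengths are in m, angles in rad, forces in N, time in s.
With the tool pointing down it reaches from about 0.35 to 0.975 m from the base axis. Payload 4.9 kg.
Tool frame: the origin (TCP) lies on the centre line of the jaws, within the pads' length; the fingertips stand ctrl.tcp_to_tips ahead of it and the grasp point (between the pads) lies 3 mm ahead of it (ctrl.tcp_to_tips is the distance from the TCP to the fingertips, in m); z points along the fingers, y is the direction in which the jaws open and shut (so a half turn about z gives the same grasp; the last joint's range is limited). The gripper opens to 85 mm and grips with 20 to 120 N. Pads are 22 mm wide; open, the fingers measure 114 mm over their backs; the gripper's body (76 mm by 85 mm) begins 54 mm behind the grasp point. The pads swing forward as they close: fully open they stand 13 mm farther back than shut.
Start: joints at [1.119, 0.053, 1.613, -0, 1.476, -0.119], TCP at [0.204, 0.591, 0.253] pointing down, gripper open.
Joint ranges: [-3.01, 3.01], [-1.01, 2.22], [0.06, 2.58], [-1.02, 4.17], [0.09, 2.62], [-3.14, 3.14]. Speed limits (rad/s): [2.57, 2.57, 3.14, 3.14, 3.14, 3.14].

### API

Orientations are given as a rotation vector (axis times angle).
In Python, from station import ctrl, vision gives the robot as it stands.
- The arm moves only by the tool jog_arm, never from a script. Its argument "deltas" is a list of rows, each a list of 7 numbers: the turn, a rotation vector about the tool's x, y, z in rad, then the shift along the tool's x, y, z in cm, then the opening, from 0 (shut) to 1 (fully open). A call has 1 to 12 rows; each row shifts and turns the commanded pose from where the row before left it, along the tool's axes as they then stand; what a row does not reach is not made up. A row lasts 1/12 s, in which the tool goes at most 41.7 mm and 7.16 degrees, less where a joint would pass 70% of its speed; a pose out of reach is approached as far as the arm can. A call with a gripper value outside its range is refused whole. The fingers move at their own pace and stop on an object; "grip_force" is the grip in N (left out, the last holds). Time passes only in rows, so rows that do not move let the fingers close. It gives the time, the measured TCP pose, the force and the opening at its end, in the units of the state.
- ctrl.get_obs(): the state, without advancing time (a new reading comes with each control period).
- vision.get_image(name): name is "scene" or "top"; returns (picture, depth): 480x640x3 uint8, red, green, blue; 480x640 float32, m along the optical axis (not along the pixel's ray), 0 where there is no reading.
- vision.calibration(name): a dict with "fx", "fy", "cx", "cy" (pixels), "rvec" (rotation vector, rad) and "tvec" (3), from world to camera coordinates, as OpenCV has them. Camera axes: x right, y down, z forward; pixel columns grow to the right and rows downward; lengths in m; the calibration is good to about 2 mm. A picture is of the moment at which its call begins. calibration takes no time and is no camera call.
- ctrl.finish_job(): hands the job in, once; it reports no verdict.
The state is a dict: "t": time; "q": joint angles; "dq": joint speeds; "effort": joint torques, N m; "tool_pos": TCP position; "tool_rot": TCP orientation; "contact_force": force on the tool from outside, world axes, zero at the start; "wrist_torque": the same for the moment, N m; "opening": finger opening in m.
Only numpy, scipy, OpenCV 4.12 (cv2) and the standard library are available. Lean on these libraries where they do the work, as an engineer would, in place of code of your own. Each camera call takes 0.05 s, during which the arm holds its last target. There are 200 camera calls.

### The job

Spring-test the three tongues on the board one after the other, starting at the blue end: press each at mid-span, on its orange stripe, with the fingertips, hold it at about 8 N for a second and judge how far it gives; never load a tongue beyond 14 N, or it is spoilt. Then leave the red saddle weight sitting astride the tired tongue, squarely over its stripe: the tired one is the one that gives about twice as much as the others or more. Let the yellow weights and everything else on the bench be.

Things in the scene. Friction and masses are not known exactly. Their poses are not given: they have to be found in the camera images.
- board: flat aluminium board 200 x 310 mm, 12 mm thick, fixed to the bench, carrying three spring test units side by side 90 mm apart along its y; its +y edge is striped blue. Origin under its centre
- station1 (a point): station 1 (next to the blue edge): point on the board's top, at x = -22, y = 90 mm in the board's frame, right under the orange stripe of the unit that stands there; which unit stands where changes
- station2 (a point): station 2: point on the board's top, at x = -22, y = 0 mm in the board's frame, right under the orange stripe of the unit that stands there; which unit stands where changes
- station3 (a point): station 3: point on the board's top, at x = -22, y = -90 mm in the board's frame, right under the orange stripe of the unit that stands there; which unit stands where changes
- unit_p_tongue: steel spring tongue of one of three look-alike test units: 26 mm wide, 3 mm thick, 110 mm from its clamp block to the free tip, free to bend down 30 mm. Pressed at mid-span a sound one gives 3.5 to 6 mm at 8 N (less under broad fingertips), the tired one 8 to 15 mm; they look alike. Origin at its underside 30 mm from the block; z up, x towards the block; this part tilts as it bends
- unit_p_mid (a point): the middle of that unit's tongue's top when unloaded, 55 mm from the clamp block, marked by an orange stripe; it stays put when the tongue bends, 70 to 76 mm over the bench (units are packed up differently). x points to the block (44 x 50 mm, its top 18 mm higher). A white scale plate, 34 mm wide, stands 62 mm away towards -x, its top 6 mm higher
- unit_q_tongue: the tongue of that unit; all as said of unit_p_tongue
- unit_q_mid (a point): mid-span point of that unit; all as said of unit_p_mid
- unit_r_tongue: the tongue of that unit; all as said of unit_p_tongue
- unit_r_mid (a point): mid-span point of that unit; all as said of unit_p_mid
- stand: wooden stand 200 x 90 x 12 mm fixed to the bench; three saddle weights stand on it in a row along its x, 64 mm apart, channels along its x. Origin under its centre
- red_weight: red saddle weight, 500 g, 36 mm long (x), 50 mm wide (y): roof 16 mm thick on two cheeks 10 mm thick that reach 18 mm below it, so that a channel 30 mm wide along x fits over a tongue; grip on top 24 (x) x 20 (y) mm, from z = 34 to 70 mm. Origin under its centre, level with the cheeks' lower edges, z up. Stands on the stand
- red_weight_seat (a point): middle of the underside of the red weight's roof, 18 mm above its origin: the face that rests on a tongue
- yellow_weight_1: yellow saddle weight, 250 g, shaped like the red one; to be left alone
- yellow_weight_2: yellow saddle weight, 250 g, shaped like the red one; to be left alone
- screwdriver: screwdriver lying on the bench; origin under its middle; to be left alone
- tape_roll: roll of tape, 100 mm wide, 25 mm high, lying flat; origin under its centre; to be left alone
- silver_box: silver box 60 x 160 x 50 mm; origin under its centre; to be left alone
- pliers: green-handled pliers lying flat, about 150 mm long; origin under the joint; to be left alone
- parts_bin: blue parts bin 160 x 110 x 75 mm; origin under its centre; to be left alone
Things that resemble listed ones, but are neither listed nor needed, are in the scene too. Of the things like the red_weight, leave any that is green; of the rest the smaller one is meant.

How it is judged:
By the outcome, as a careful person would: the job done as asked, in the order asked, and still so for the second after the job is handed in, with the robot touching nothing.
It also fails if it takes over 72 s, if anything falls off the work surface, if the arm or the gripper's body presses on something with over 40 N, if the wrist force passes 120 N, or if a joint passes its speed limit or range.

## Working session

There is one attempt and no reset: what is moved stays moved. The work goes in short steps, Python scripts to look and compute and a tool call to move; the robot and the scene stay as the last step left them, time stands still between calls to the robot, and variables do not carry over. Pictures are saved under pics/ and viewed, about 8 in all and at most 12, crops included, and the job is handed in when it is done.

Besides the shell and the picture viewer there is one more tool, called after "Call:" as name(argument=value, ...) on one line, values as JSON. jog_arm: Moves the arm, as the interface text tells. Its arguments: {"type":"object","properties":{"deltas":{"type":"array"},"grip_force":{"type":"number"}},"required":["deltas"]}

```bash
ls; mkdir -p pics; cat > h.py <<'E'
import numpy as np, cv2
from station import ctrl, vision
from scipy.spatial.transform import Rotation as R
def cal(n):
    c=vision.calibration(n); K=np.array([[c['fx'],0,c['cx']],[0,c['fy'],c['cy']],[0,0,1.]])
    return K,cv2.Rodrigues(np.array(c['rvec'],float))[0],np.array(c['tvec'],float).ravel()
def ray(n,u,v,z):
    K,Rm,t=cal(n); d=Rm.T@np.linalg.inv(K)@np.array([u,v,1.]); o=-Rm.T@t
    return o+d*(z-o[2])/d[2]
def cloud(n,D):
    K,Rm,t=cal(n); v,u=np.mgrid[:480,:640]
    P=np.stack([(u-K[0,2])/K[0,0]*D,(v-K[1,2])/K[1,1]*D,D],-1)
    return (P-t)@Rm
def proj(n,p):
    K,Rm,t=cal(n); q=K@(Rm@np.asarray(p,float)+t); return q[:2]/q[2]
E
python3 - <<'E'
from h import *
for n in('scene','top'):
    im,D=vision.get_image(n); np.savez(f'{n}0.npz',im=im,D=D)
    cv2.imwrite(f'pics/{n}0.png',im[...,::-1]); K,Rm,t=cal(n); print(n,K[0,0],-Rm.T@t)
print(ctrl.get_obs(),ctrl.tcp_to_tips)
E
```

```text
pics
scene 492.76961970979727 [ 1.11412124 -0.0804511   0.96950401]
top 604.525323467901 [0.40072995 0.01465918 1.67497765]
{'t': 0.1, 'q': array([ 1.11901525e+00,  5.33424572e-02,  1.61415168e+00, -1.74967800e-05,
        1.47600659e+00, -1.19007664e-01]), 'dq': array([ 0.00127697,  0.00010693, -0.00261399,  0.00056709, -0.00167899,
       -0.00117454]), 'effort': array([-4.65922494e-04, -3.94903672e+01, -3.71362531e+01, -1.97925901e-04,
        3.92313232e-03,  3.88070146e-05]), 'tool_pos': array([0.20394471, 0.59023632, 0.25215691]), 'tool_rot': array([-5.20221700e-01, -3.09769196e+00,  2.88319350e-03]), 'contact_force': array([0.7159617 , 0.3571886 , 0.83536491]), 'wrist_torque': array([-0.02135304, -0.00932016, -0.01474078]), 'opening': 0.0857897489683347} 0.022
```

View pics/scene0.png

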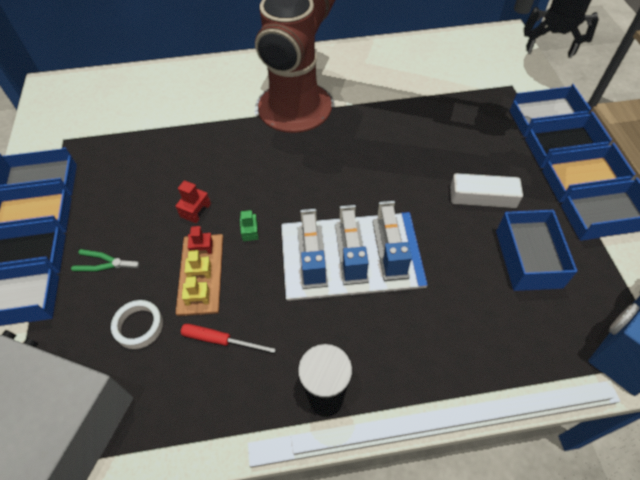

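View pics/top0.png

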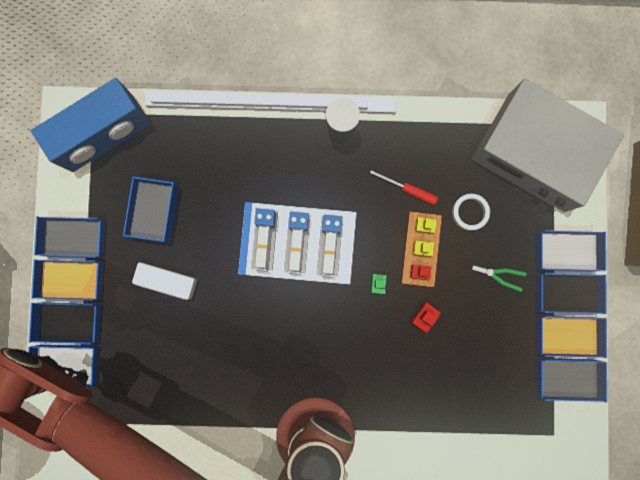

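The scene view shows the board with three units (stripes near scene (309,235), (349,235), (390,233)). Its blue edge is at +y, on the left in the top view at (246,240).

Candidates for the red weight, in top-view pixels:
- red on the stand at (421,271)
- larger red on the bench at (427,318)
- green decoy at (379,284), which is excluded

By the description I choose the smaller red one, on the stand. Next I'll measure it and check a crop.

```bash
python3 - <<'E'
from h import *
z=np.load('top0.npz'); im,D=z['im'],z['D']; P=cloud('top',D)
s=np.load('scene0.npz'); 
hsv=cv2.cvtColor(im,cv2.COLOR_RGB2HSV)
def comps(name,m,amin):
    n,l,st,c=cv2.connectedComponentsWithStats(m.astype(np.uint8))
    for i in range(1,n):
        if st[i,4]>=amin:
            p=P[l==i]; rc=cv2.minAreaRect(np.argwhere(l==i)[:,::-1].astype(np.float32))
            print(name,c[i].round(1),st[i,4],'med',np.median(p,0).round(4),'zmax',np.percentile(p[:,2],[5,50,95]).round(3),'rect',np.round(rc[1],1),round(rc[2],1))
H,S,V=hsv[...,0],hsv[...,1],hsv[...,2]
roi=np.zeros(H.shape,bool); roi[190:345,235:450]=1
comps('orange',roi&(H>8)&(H<22)&(S>100)&(V>120)&(np.arange(640)<360),5)
comps('red',roi&((H<5)|(H>174))&(S>150),30)
comps('yellow',roi&(H>24)&(H<35)&(S>130),30)
comps('blue',roi&(H>95)&(H<125)&(S>110)&(np.arange(640)<360),40)
comps('stand',roi&(H>5)&(H<18)&(S>80)&(np.arange(640)>395),40)
a=im[190:350,225:450]; b=s['im'][170:320,165:435]
a=cv2.resize(a,(780,555),interpolation=cv2.INTER_CUBIC)
cv2.imwrite('pics/crop_top.png',a[...,::-1]); cv2.imwrite('pics/crop_scene.png',cv2.resize(b,(790,439),interpolation=cv2.INTER_CUBIC)[...,::-1])
E
```

```text
orange [261.6 246. ] 27 med [0.5091 0.154  0.0741] zmax [0.068 0.074 0.079] rect [2. 9.] 90.0
orange [295.4 249. ] 27 med [0.5036 0.0664 0.07  ] zmax [0.064 0.07  0.075] rect [2. 9.] 90.0
orange [329.1 252.1] 27 med [ 0.4983 -0.0241  0.069 ] zmax [0.061 0.069 0.073] rect [2. 9.] 90.0
red [423.  195.6] 268 med [ 0.665  -0.2829  0.0218] zmax [0.007 0.022 0.03 ] rect [36.   9.8] 24.4
red [420.7 271.6] 223 med [ 0.4532 -0.2689  0.0476] zmax [0.039 0.048 0.083] rect [18.7 12.5] 5.2
red [425.8 317.2] 504 med [ 0.3321 -0.2861  0.0449] zmax [0.006 0.045 0.093] rect [20.8 25.8] 33.7
yellow [425.9 224.4] 223 med [ 0.5799 -0.2813  0.0466] zmax [0.034 0.047 0.084] rect [19.  13.5] 7.6
yellow [423.6 247.7] 230 med [ 0.5178 -0.2761  0.046 ] zmax [0.026 0.046 0.084] rect [19.  13.6] 5.7
blue [244.6 238.1] 491 med [0.5342 0.2082 0.0105] zmax [0.004 0.01  0.017] rect [ 6.8 72.9] 5.7
blue [264.6 217.1] 231 med [0.5816 0.149  0.0922] zmax [0.085 0.092 0.098] rect [18.6 15.5] 4.4
blue [298.3 220.2] 219 med [0.576  0.0601 0.0889] zmax [0.083 0.089 0.095] rect [17.9 15.3] 4.4
blue [331.9 223.3] 221 med [ 0.571  -0.0296  0.0877] zmax [0.082 0.088 0.094] rect [17.9 15.6] 5.2
stand [420.4 250.2] 1694 med [ 0.5071 -0.273   0.01  ] zmax [-0.     0.01   0.018] rect [34.4 74.3] 6.2
```

View pics/crop_top.png

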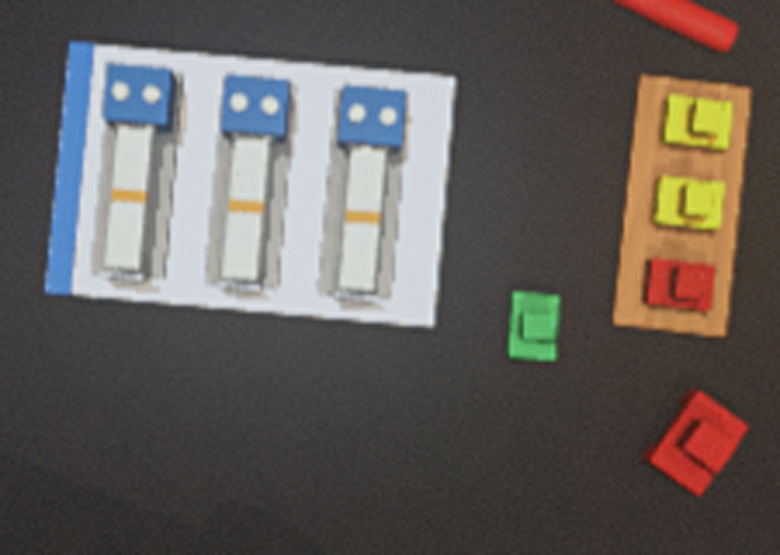

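View pics/crop_scene.png

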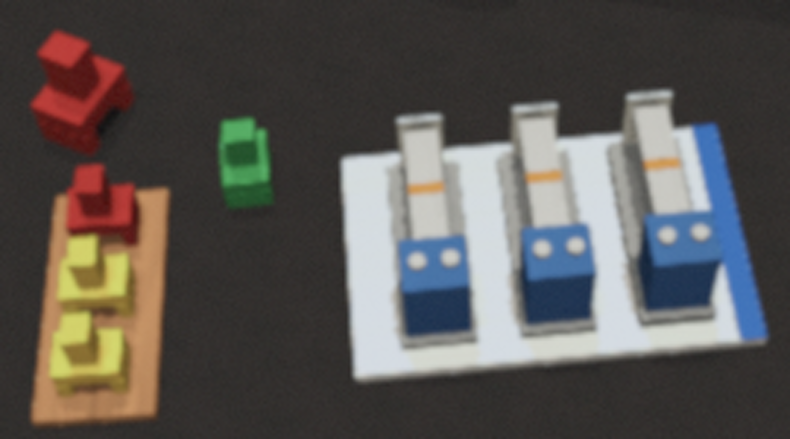

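The crops confirm it. The red weight on the stand (crop pixel (680,284)) is smaller than the loose red one at (697,443). Next I'll triangulate the stripes and the grip from both views.

```bash
python3 - <<'E'
from h import *
T=np.load('top0.npz');S_=np.load('scene0.npz')
def M(im,lo,hi,smin,roi,vmin=100):
    h=cv2.cvtColor(im,cv2.COLOR_RGB2HSV).astype(int); m=(h[...,0]>=lo)&(h[...,0]<=hi)&(h[...,1]>smin)&(h[...,2]>vmin)
    r=np.zeros_like(m); r[roi[1]:roi[3],roi[0]:roi[2]]=1; m&=r
    n,l,st,c=cv2.connectedComponentsWithStats(m.astype(np.uint8)); return [(c[i],st[i,4],l==i) for i in range(1,n) if st[i,4]>8]
a=sorted(M(T['im'],8,22,90,(240,235,355,265)),key=lambda q:q[0][0])
b=sorted(M(S_['im'],8,22,90,(295,225,410,245)),key=lambda q:-q[0][0])
Pm=lambda n:(lambda K,Rm,t:K@np.c_[Rm,t])(*cal(n))
def tri(u,v):
    x=cv2.triangulatePoints(Pm('top'),Pm('scene'),np.array(u,float),np.array(v,float)).ravel(); x=x[:3]/x[3]
    return x.round(4),(proj('top',x)-u).round(2),(proj('scene',x)-v).round(2)
for p,q in zip(a,b): print(p[0],q[0],p[1],q[1],tri(p[0],q[0]),'ray72',ray('top',*p[0],.072).round(4))
# tongue axis: light pixels at height ~.073 per unit, scene & top depth
Pt=cloud('top',T['D']); 
for p in a:
    u,v=p[0]; w=ray('top',u,v,.072)
    m=(abs(Pt[...,0]-w[0])<.048)&(abs(Pt[...,1]-w[1])<.03)&(Pt[...,2]>.055)&(Pt[...,2]<.085)
    q=Pt[m][:,:2]; vx,vy,x0,y0=cv2.fitLine(q.astype(np.float32),cv2.DIST_HUBER,0,.01,.01).ravel()
    print('axis',np.degrees(np.arctan2(vy,vx)).round(2),'y at stripe',round(y0+(w[0]-x0)*vy/vx,4),len(q))
# grip top of red and yellows from depth
for n,Z in(('top',T),('scene',S_)):
    C=cloud(n,Z['D'])
    m=(C[...,2]>.070)&(C[...,2]<.095)&(abs(C[...,1]+.275)<.06)&(C[...,0]>.40)&(C[...,0]<.65)
    k,l,st,c=cv2.connectedComponentsWithStats(m.astype(np.uint8))
    for i in range(1,k):
        if st[i,4]>10: print(n,'grip',c[i].round(1),st[i,4],C[l==i].mean(0).round(4),'ray.082',ray(n,*c[i],.082).round(4))
h=cv2.cvtColor(T['im'],cv2.COLOR_RGB2HSV).astype(int)
# board outline
m=((h[...,2]>150)&(h[...,1]<60)|(h[...,0]>95)&(h[...,0]<125)&(h[...,1]>90));r=np.zeros_like(m);r[195:290,232:362]=1
cs,_=cv2.findContours((m&r).astype(np.uint8),0,1);c=max(cs,key=cv2.contourArea)
bx=cv2.boxPoints(cv2.minAreaRect(c));w=np.array([ray('top',*q,.012) for q in bx]);print(w.round(4),'centre',w.mean(0).round(4))
d=[np.linalg.norm(w[i]-w[i-1]) for i in range(4)];print(np.round(d,4),[np.degrees(np.arctan2(*(w[i]-w[i-1])[1::-1])).round(1) for i in range(4)])
E
```

```text
[261.65517241 245.96551724] [389.9 225.8] 29 30 (array([0.5092, 0.1552, 0.0733]), array([-0.02, -0.  ]), array([-0.03,  0.  ])) ray72 [0.5093 0.1553 0.072 ]
[295.34482759 249.03448276] [350.31428571 229.88571429] 29 35 (array([0.5037, 0.0661, 0.0711]), array([-0.18, -0.04]), array([-0.34,  0.01])) ray72 [0.5036 0.0655 0.072 ]
[329.34482759 252.03448276] [309.65714286 233.85714286] 29 35 (array([ 0.4983, -0.0245,  0.0698]), array([-0.2 , -0.03]), array([-0.36,  0.01])) ray72 [ 0.4981 -0.025   0.072 ]
axis -3.69 y at stripe 0.1552 354
axis -3.77 y at stripe 0.0655 357
axis -3.85 y at stripe -0.0243 355
top grip [428.3 223.8] 74 [ 0.5798 -0.2852  0.0802] ray.082 [ 0.5796 -0.2849  0.082 ]
top grip [425.7 247.7] 76 [ 0.5159 -0.2794  0.08  ] ray.082 [ 0.5157 -0.279   0.082 ]
top grip [423.2 271.5] 77 [ 0.4529 -0.2736  0.0797] ray.082 [ 0.4528 -0.2732  0.082 ]
scene grip [194.7 232.5] 116 [ 0.459  -0.2736  0.0798] ray.082 [ 0.4607 -0.2731  0.082 ]
scene grip [192.6 257.1] 126 [ 0.5227 -0.2789  0.0798] ray.082 [ 0.5242 -0.2784  0.082 ]
scene grip [190.1 283.4] 136 [ 0.5862 -0.2849  0.0799] ray.082 [ 0.5875 -0.2844  0.082 ]
[[ 0.4345  0.2239  0.012 ]
 [ 0.6358  0.2132  0.012 ]
 [ 0.6165 -0.0972  0.012 ]
 [ 0.4155 -0.0839  0.012 ]] centre [0.5256 0.064  0.012 ]
[0.3084 0.2016 0.311  0.2015] [np.float64(86.5), np.float64(-3.0), np.float64(-93.6), np.float64(176.2)]
```

```bash
cat >> h.py <<'E'
def go(x,y,ztip,yawy):
    "print turn about tool z/x/y and shift (tool axes after turn, cm) to bring tips to x,y,ztip, tool y at yawy deg, tool down"
    o=ctrl.get_obs(); A=R.from_rotvec(o['tool_rot']); a=np.radians(yawy); yv=np.array([np.cos(a),np.sin(a),0]); zv=np.array([0,0,-1.])
    B=R.from_matrix(np.c_[np.cross(yv,zv),yv,zv]); d=np.array([x,y,ztip+ctrl.tcp_to_tips])-o['tool_pos']
    print('t',round(o['t'],2),'turn',(A.inv()*B).as_rotvec().round(4),'shift cm',(B.inv().apply(d)*100).round(3),'F',o['contact_force'].round(2),'tip',(o['tool_pos']-[0,0,ctrl.tcp_to_tips]).round(4),'open',round(o['opening'],4))
E
python3 -c "
from h import *
go(.5093,.1553,.11,86.35)"
```

```text
t 0.1 turn [-0.0019 -0.0005 -0.2691] shift cm [-33.242 -41.461  12.016] F [0.72 0.36 0.84] tip [0.2039 0.5902 0.2302] open 0.0858
```

Call:
jog_arm(deltas=[[0, 0, -0.09, 0, 0, 0, 0], [0, 0, -0.09, 0, 0, 0, 0], [0, 0, -0.09, 0, 0, 0, 0], [0, 0, 0, -1.9, -2.4, 0, 0], [0, 0, 0, -1.9, -2.4, 0, 0], [0, 0, 0, -1.9, -2.4, 0, 0], [0, 0, 0, -1.9, -2.4, 0, 0], [0, 0, 0, -1.9, -2.4, 0, 0], [0, 0, 0, -1.9, -2.4, 0, 0], [0, 0, 0, -1.9, -2.4, 0, 0], [0, 0, 0, -1.9, -2.4, 0, 0], [0, 0, 0, -1.9, -2.4, 0, 0]])

```text
t: 1.1
tool_pos: [0.3616, 0.3629, 0.2528]
tool_rot: [-0.098, -3.14, 0.001]
contact_force: [1.3, 0.8, 0.8]
opening: 0.0001
```

```bash
python3 -c "
from h import *
go(.5093,.1553,.11,86.35)"
```

```text
t 1.1 turn [-0.0005 -0.0005  0.0011] shift cm [-16.059 -19.777  12.079] F [1.31 0.76 0.81] tip [0.3616 0.3629 0.2308] open 0.0001
```

Call:
jog_arm(deltas=[[0, 0, 0, -1.8, -2.2, 0.5, 0], [0, 0, 0, -1.8, -2.2, 0.5, 0], [0, 0, 0, -1.8, -2.2, 0.5, 0], [0, 0, 0, -1.8, -2.2, 0.5, 0], [0, 0, 0, -1.8, -2.2, 1, 0], [0, 0, 0, -1.8, -2.2, 1.5, 0], [0, 0, 0, -1.8, -2.2, 2, 0], [0, 0, 0, -1.8, -2.2, 2, 0], [0, 0, 0, -1.7, -2.2, 2, 0], [0, 0, 0, 0, 0, 1.5, 0], [0, 0, 0, 0, 0, 0, 0], [0, 0, 0, 0, 0, 0, 0]])

```text
t: 2.1
tool_pos: [0.5085, 0.1564, 0.132]
tool_rot: [-0.099, -3.137, 0.001]
contact_force: [0.3, 0.0, 0.2]
opening: -0.0003
```

```bash
python3 - <<'E'
from h import *
go(.5093,.1553,.11,86.35)
im,D=vision.get_image('scene'); cv2.imwrite('pics/s1.png',cv2.resize(im[130:330,250:500],(750,600),interpolation=cv2.INTER_CUBIC)[...,::-1])
go(.5093,.1553,.075,86.35)
E
```

```text
t 2.1 turn [-0.0005 -0.0032  0.0003] shift cm [-0.083 -0.104  0.001] F [0.29 0.02 0.19] tip [0.5085 0.1564 0.11  ] open -0.0003
t 2.15 turn [ 0.0001 -0.0005  0.0012] shift cm [-0.012 -0.163  3.641] F [0.2  0.11 0.78] tip [0.5093 0.1569 0.1114] open -0.0001
```

View pics/s1.png

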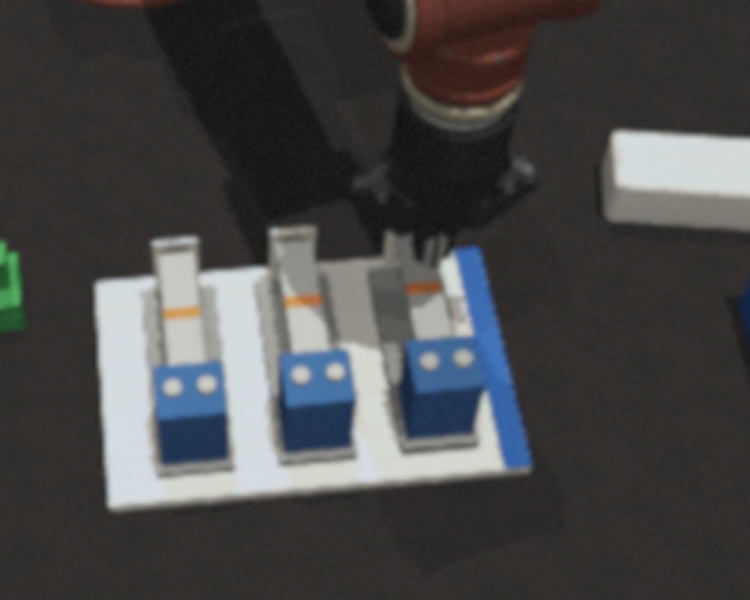

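The closed fingertips, at crop (430,255), hang over the station 1 stripe at (423,288), which is consistent with being about 38 mm above it. I'll descend.

Call:
jog_arm(deltas=[[0, 0, 0, 0, -0.15, 0.8, 0], [0, 0, 0, 0, 0, 1.2, 0], [0, 0, 0, 0, 0, 0.9, 0], [0, 0, 0, 0, 0, 0.5, 0], [0, 0, 0, 0, 0, 0, 0], [0, 0, 0, 0, 0, 0, 0], [0, 0, 0, 0, 0, 0, 0]])

```text
t: 2.73
tool_pos: [0.5096, 0.1553, 0.0995]
tool_rot: [0.098, 3.14, 0.0]
contact_force: [0.4, -0.3, 0.9]
opening: -0.0002
```

Call:
jog_arm(deltas=[[0, 0, 0, 0, 0, 0.2, 0], [0, 0, 0, 0, 0, 0.1, 0], [0, 0, 0, 0, 0, 0.1, 0], [0, 0, 0, 0, 0, 0.1, 0], [0, 0, 0, 0, 0, 0, 0], [0, 0, 0, 0, 0, 0, 0]])

```text
t: 3.23
tool_pos: [0.5099, 0.1553, 0.0951]
tool_rot: [0.099, 3.139, 0.0]
contact_force: [-1.3, -0.5, 5.4]
opening: 0.0006
```

```bash
python3 -c "
from h import *
go(.5093,.1553,.0733,86.35)"
```

```text
t 3.23 turn [0.0002 0.0009 0.0009] shift cm [ 0.057 -0.002 -0.018] F [-1.26 -0.49  5.36] tip [0.5099 0.1553 0.0731] open 0.0006
```

Call:
jog_arm(deltas=[[0, 0, 0, 0, 0, 0.1, 0], [0, 0, 0, 0, 0, 0, 0], [0, 0, 0, 0, 0, 0, 0]])

```text
t: 3.48
tool_pos: [0.5099, 0.1553, 0.0944]
tool_rot: [0.099, 3.139, 0.0]
contact_force: [-2.1, -0.2, 7.2]
opening: -0.0003
```

Call:
jog_arm(deltas=[[0, 0, 0, 0, 0, 0.06, 0], [0, 0, 0, 0, 0, 0, 0], [0, 0, 0, 0, 0, 0, 0]])

```text
t: 3.73
tool_pos: [0.5099, 0.1553, 0.094]
tool_rot: [0.099, 3.139, 0.0]
contact_force: [-2.4, -0.3, 7.4]
opening: -0.0002
```

Call:
jog_arm(deltas=[[0, 0, 0, 0, 0, 0, 0], [0, 0, 0, 0, 0, 0, 0], [0, 0, 0, 0, 0, 0, 0], [0, 0, 0, 0, 0, 0, 0], [0, 0, 0, 0, 0, 0, 0], [0, 0, 0, 0, 0, 0, 0], [0, 0, 0, 0, 0, 0, 0], [0, 0, 0, 0, 0, 0, 0], [0, 0, 0, 0, 0, 0, 0], [0, 0, 0, 0, 0, 0, 0], [0, 0, 0, 0, 0, 0, 0], [0, 0, 0, 0, 0, 0, 0]])

```text
t: 4.73
tool_pos: [0.5099, 0.1553, 0.094]
tool_rot: [0.099, 3.139, 0.0]
contact_force: [-2.6, -0.5, 7.4]
opening: 0.0
```

Call:
jog_arm(deltas=[[0, 0, 0, 0, 0, 0.04, 0], [0, 0, 0, 0, 0, 0, 0], [0, 0, 0, 0, 0, 0, 0], [0, 0, 0, 0, 0, 0, 0], [0, 0, 0, 0, 0, 0, 0], [0, 0, 0, 0, 0, 0, 0], [0, 0, 0, 0, 0, 0, 0]])

```text
t: 5.32
tool_pos: [0.51, 0.1553, 0.0937]
tool_rot: [0.099, 3.139, 0.0]
contact_force: [-2.9, -0.3, 8.1]
opening: -0.0001
```

Call:
jog_arm(deltas=[[0, 0, 0, 0, 0, 0, 0], [0, 0, 0, 0, 0, 0, 0], [0, 0, 0, 0, 0, 0, 0], [0, 0, 0, 0, 0, 0, 0], [0, 0, 0, 0, 0, 0, 0], [0, 0, 0, 0, 0, 0, 0], [0, 0, 0, 0, 0, 0, 0]])

```text
t: 5.9
tool_pos: [0.51, 0.1553, 0.0937]
tool_rot: [0.098, 3.139, 0.0]
contact_force: [-2.7, 0.2, 7.8]
opening: 0.0
```

Call:
jog_arm(deltas=[[0, 0, 0, 0, 0, -0.25, 0], [0, 0, 0, 0, 0, 0, 0], [0, 0, 0, 0, 0, 0, 0]])

```text
t: 6.15
tool_pos: [0.5099, 0.1553, 0.0954]
tool_rot: [0.099, 3.139, 0.0]
contact_force: [-1.0, -0.6, 4.5]
opening: 0.0
```

Call:
jog_arm(deltas=[[0, 0, 0, 0, 0, -0.5, 0], [0, 0, 0, 0, 0, -1.5, 0], [0, 0, 0, 0, 0, -1.5, 0], [0, 0, 0, 0, -2, 0, 0], [0, 0, 0, 0, -2.5, 0, 0], [0, 0, 0, 0, -2.5, 0, 0], [0, 0, 0, 0, -2, 0.5, 0], [0, 0, 0, 0, 0, 1, 0], [0, 0, 0, 0, 0, 1, 0], [0, 0, 0, 0, 0, 0.3, 0], [0, 0, 0, 0, 0, 0, 0], [0, 0, 0, 0, 0, 0, 0]])

```text
t: 7.15
tool_pos: [0.5034, 0.0662, 0.1011]
tool_rot: [-0.097, -3.139, -0.0]
contact_force: [-0.3, -0.3, 0.0]
opening: 0.0001
```

```bash
python3 -c "
from h import *
go(.5036,.0657,.0711,86.35)"
```

```text
t 7.15 turn [ 0.0001 -0.0015  0.0022] shift cm [-0.026 -0.048  0.8  ] F [-0.32 -0.29  0.01] tip [0.5034 0.0662 0.0791] open 0.0001
```

Call:
jog_arm(deltas=[[0, 0, 0, 0, -0.05, 0.3, 0], [0, 0, 0, 0, 0, 0.2, 0], [0, 0, 0, 0, 0, 0.1, 0], [0, 0, 0, 0, 0, 0.1, 0], [0, 0, 0, 0, 0, 0, 0], [0, 0, 0, 0, 0, 0, 0]])

```text
t: 7.65
tool_pos: [0.5038, 0.0649, 0.0949]
tool_rot: [0.099, 3.14, -0.0]
contact_force: [0.3, -0.1, -0.2]
opening: 0.0
```

Call:
jog_arm(deltas=[[0, 0, 0, 0, 0, 0.1, 0], [0, 0, 0, 0, 0, 0.1, 0], [0, 0, 0, 0, 0, 0, 0], [0, 0, 0, 0, 0, 0, 0]])

```text
t: 7.98
tool_pos: [0.504, 0.0649, 0.0932]
tool_rot: [0.099, 3.14, 0.0]
contact_force: [-0.2, -0.9, 2.1]
opening: -0.0001
```

Call:
jog_arm(deltas=[[0, 0, 0, 0, 0, 0.1, 0], [0, 0, 0, 0, 0, 0.1, 0], [0, 0, 0, 0, 0, 0, 0], [0, 0, 0, 0, 0, 0, 0]])

```text
t: 8.32
tool_pos: [0.504, 0.0648, 0.0913]
tool_rot: [0.099, 3.14, -0.0]
contact_force: [-2.3, -0.2, 6.1]
opening: 0.0
```

Call:
jog_arm(deltas=[[0, 0, 0, 0, 0, 0.1, 0], [0, 0, 0, 0, 0, 0, 0], [0, 0, 0, 0, 0, 0, 0], [0, 0, 0, 0, 0, 0, 0]])

```text
t: 8.65
tool_pos: [0.504, 0.0649, 0.0905]
tool_rot: [0.099, 3.14, -0.0]
contact_force: [-3.2, -0.6, 6.5]
opening: -0.0
```

Call:
jog_arm(deltas=[[0, 0, 0, 0, 0, 0, 0], [0, 0, 0, 0, 0, 0, 0], [0, 0, 0, 0, 0, 0, 0], [0, 0, 0, 0, 0, 0, 0], [0, 0, 0, 0, 0, 0, 0], [0, 0, 0, 0, 0, 0, 0], [0, 0, 0, 0, 0, 0, 0], [0, 0, 0, 0, 0, 0, 0], [0, 0, 0, 0, 0, 0, 0], [0, 0, 0, 0, 0, 0, 0], [0, 0, 0, 0, 0, 0, 0], [0, 0, 0, 0, 0, 0, 0]])

```text
t: 9.65
tool_pos: [0.504, 0.0648, 0.0906]
tool_rot: [0.099, 3.14, -0.0]
contact_force: [-2.4, 1.1, 6.6]
opening: -0.0001
```

Call:
jog_arm(deltas=[[0, 0, 0, 0, 0, 0.07, 0], [0, 0, 0, 0, 0, 0, 0], [0, 0, 0, 0, 0, 0, 0], [0, 0, 0, 0, 0, 0, 0], [0, 0, 0, 0, 0, 0, 0]])

```text
t: 10.07
tool_pos: [0.504, 0.0649, 0.09]
tool_rot: [0.098, 3.14, -0.0]
contact_force: [-3.9, -0.0, 7.6]
opening: -0.0002
```

Call:
jog_arm(deltas=[[0, 0, 0, 0, 0, 0, 0], [0, 0, 0, 0, 0, 0, 0], [0, 0, 0, 0, 0, 0, 0], [0, 0, 0, 0, 0, 0, 0], [0, 0, 0, 0, 0, 0, 0], [0, 0, 0, 0, 0, 0, 0], [0, 0, 0, 0, 0, 0, 0], [0, 0, 0, 0, 0, 0, 0], [0, 0, 0, 0, 0, 0, 0], [0, 0, 0, 0, 0, 0, 0], [0, 0, 0, 0, 0, 0, 0], [0, 0, 0, 0, 0, 0, 0]])

```text
t: 11.07
tool_pos: [0.504, 0.0649, 0.09]
tool_rot: [0.099, 3.14, -0.0]
contact_force: [-3.6, 0.1, 7.8]
opening: 0.0001
```

Call:
jog_arm(deltas=[[0, 0, 0, 0, 0, -0.5, 0], [0, 0, 0, 0, 0, -1.5, 0], [0, 0, 0, 0, 0, -1.5, 0], [0, 0, 0, 0, -2, 0, 0], [0, 0, 0, 0, -2.5, 0, 0], [0, 0, 0, 0, -2.5, 0, 0], [0, 0, 0, 0, -2, 0.5, 0], [0, 0, 0, 0, 0, 1, 0], [0, 0, 0, 0, 0, 1, 0], [0, 0, 0, 0, 0, 0.2, 0], [0, 0, 0, 0, 0, 0, 0], [0, 0, 0, 0, 0, 0, 0]])

```text
t: 12.07
tool_pos: [0.4978, -0.0241, 0.0965]
tool_rot: [-0.097, -3.139, -0.001]
contact_force: [-0.1, 0.2, 0.6]
opening: 0.0001
```

```bash
python3 -c "
from h import *
go(.498,-.0247,.0698,86.35)"
```

```text
t 12.07 turn [ 0.0003 -0.0012  0.0022] shift cm [-0.023 -0.061  0.471] F [-0.06  0.24  0.64] tip [ 0.4978 -0.0241  0.0745] open 0.0001
```

Call:
jog_arm(deltas=[[0, 0, 0, 0, 0, 0.2, 0], [0, 0, 0, 0, 0, 0.1, 0], [0, 0, 0, 0, 0, 0.1, 0], [0, 0, 0, 0, 0, 0.1, 0], [0, 0, 0, 0, 0, 0, 0], [0, 0, 0, 0, 0, 0, 0]])

```text
t: 12.57
tool_pos: [0.4982, -0.0249, 0.0922]
tool_rot: [0.099, 3.14, 0.0]
contact_force: [-0.1, 0.2, -0.4]
opening: 0.0002
```

Call:
jog_arm(deltas=[[0, 0, 0, 0, 0, 0.1, 0], [0, 0, 0, 0, 0, 0.1, 0], [0, 0, 0, 0, 0, 0, 0], [0, 0, 0, 0, 0, 0, 0]])

```text
t: 12.9
tool_pos: [0.4982, -0.025, 0.0903]
tool_rot: [0.099, 3.14, 0.0]
contact_force: [-0.7, 0.4, 2.4]
opening: -0.0002
```

Call:
jog_arm(deltas=[[0, 0, 0, 0, 0, 0.1, 0], [0, 0, 0, 0, 0, 0.1, 0], [0, 0, 0, 0, 0, 0, 0], [0, 0, 0, 0, 0, 0, 0]])

```text
t: 13.23
tool_pos: [0.4983, -0.025, 0.0883]
tool_rot: [0.099, 3.14, -0.0]
contact_force: [-0.6, 1.0, 3.2]
opening: -0.0
```

Call:
jog_arm(deltas=[[0, 0, 0, 0, 0, 0.1, 0], [0, 0, 0, 0, 0, 0.1, 0], [0, 0, 0, 0, 0, 0, 0], [0, 0, 0, 0, 0, 0, 0]])

```text
t: 13.57
tool_pos: [0.4984, -0.025, 0.0864]
tool_rot: [0.099, 3.14, -0.0]
contact_force: [-1.2, 1.2, 4.3]
opening: -0.0001
```

Soft: about 0.6–0.7 N/mm. I'll carry on to about 8 N.

Call:
jog_arm(deltas=[[0, 0, 0, 0, 0, 0.1, 0], [0, 0, 0, 0, 0, 0.1, 0], [0, 0, 0, 0, 0, 0.1, 0], [0, 0, 0, 0, 0, 0, 0], [0, 0, 0, 0, 0, 0, 0]])

```text
t: 13.98
tool_pos: [0.4986, -0.025, 0.0838]
tool_rot: [0.099, 3.139, -0.0]
contact_force: [-1.1, 0.5, 7.8]
opening: -0.0002
```

Call:
jog_arm(deltas=[[0, 0, 0, 0, 0, 0.1, 0], [0, 0, 0, 0, 0, 0.1, 0], [0, 0, 0, 0, 0, 0, 0], [0, 0, 0, 0, 0, 0, 0]])

```text
t: 14.32
tool_pos: [0.4988, -0.0251, 0.082]
tool_rot: [0.099, 3.139, -0.0]
contact_force: [-1.4, 1.0, 9.0]
opening: -0.0002
```

Call:
jog_arm(deltas=[[0, 0, 0, 0, 0, -0.1, 0], [0, 0, 0, 0, 0, 0, 0], [0, 0, 0, 0, 0, 0, 0], [0, 0, 0, 0, 0, 0, 0]])

```text
t: 14.65
tool_pos: [0.4987, -0.025, 0.0829]
tool_rot: [0.099, 3.139, -0.0]
contact_force: [-1.7, 1.1, 6.2]
opening: -0.0
```

Call:
jog_arm(deltas=[[0, 0, 0, 0, 0, 0, 0], [0, 0, 0, 0, 0, 0, 0], [0, 0, 0, 0, 0, 0, 0], [0, 0, 0, 0, 0, 0, 0], [0, 0, 0, 0, 0, 0, 0], [0, 0, 0, 0, 0, 0, 0], [0, 0, 0, 0, 0, 0, 0], [0, 0, 0, 0, 0, 0, 0], [0, 0, 0, 0, 0, 0, 0], [0, 0, 0, 0, 0, 0, 0], [0, 0, 0, 0, 0, 0, 0], [0, 0, 0, 0, 0, 0, 0]])

```text
t: 15.65
tool_pos: [0.4987, -0.0251, 0.0829]
tool_rot: [0.099, 3.139, -0.0]
contact_force: [-1.9, 1.3, 7.3]
opening: -0.0001
```

Call:
jog_arm(deltas=[[0, 0, 0, 0, 0, -0.5, 0.1], [0, 0, 0, 0, 0, -1.5, 0.1], [0, 0, 0, 0, 0, -3, 0.3], [0, 0, 0, 0, 0, -3, 0.5], [0, 0, 0, 0, -1, -3, 0.7], [0, 0, 0.0, 0, -3, -1, 0.7], [0, 0, 0.03, 0, -3.5, 0, 0.7], [0, 0, 0, 0, -3.5, 0, 0.7], [0, 0, 0, 0, -3.5, 0, 0.7], [0, 0, 0, 0, -3.5, 0, 0.7], [0, 0, 0, 0, -3.5, 0, 0.7], [0, 0, 0, 0, 0, 0, 0.7]])

```text
t: 16.65
tool_pos: [0.4792, -0.244, 0.2013]
tool_rot: [-0.154, -3.137, 0.003]
contact_force: [-0.7, 0.4, -0.2]
opening: 0.0597
```

```bash
python3 -c "
from h import *
go(.4528,-.274,.058,84.7)"
```

```text
t 16.65 turn [-0.0022 -0.0011 -0.0057] shift cm [ 2.354 -3.229 12.127] F [-0.7   0.43 -0.24] tip [ 0.4792 -0.244   0.1793] open 0.0597
```

Station 3 gives about 9.5 mm at about 8 N, against 4.0 and 4.3 mm for the other two, so it is the tired one. Next I'll grasp the red weight.

Call:
jog_arm(deltas=[[0, 0, 0, 1.2, -1.6, 0, 0.7], [0, 0, 0, 1.15, -1.6, 1, 0.7], [0, 0, 0, 0, 0, 2, 0.7], [0, 0, 0, 0, 0, 2, 0.7], [0, 0, 0, 0, 0, 2, 0.7], [0, 0, 0, 0, 0, 1, 0.7], [0, 0, 0, 0, 0, 0, 0.7], [0, 0, 0, 0, 0, 0, 0.7]])

```text
t: 17.32
tool_pos: [0.4538, -0.2684, 0.1215]
tool_rot: [-0.145, -3.137, -0.001]
contact_force: [0.6, 0.4, -0.3]
opening: 0.0597
```

```bash
python3 - <<'E'
from h import *
go(.4528,-.274,.054,84.7)
im,D=vision.get_image('scene'); cv2.imwrite('pics/g1.png',cv2.resize(im[150:310,120:333],(798,600),interpolation=cv2.INTER_CUBIC)[...,::-1])
go(.4528,-.274,.054,84.7)
E
```

```text
t 17.32 turn [ 0.0008 -0.0014  0.0001] shift cm [ 0.049 -0.571  4.552] F [ 0.58  0.35 -0.31] tip [ 0.4538 -0.2684  0.0995] open 0.0597
t 17.37 turn [-0.0004  0.0006  0.0001] shift cm [ 0.119 -0.523  4.67 ] F [-0.19  0.7   0.95] tip [ 0.4545 -0.2689  0.1007] open 0.06
```

View pics/g1.png

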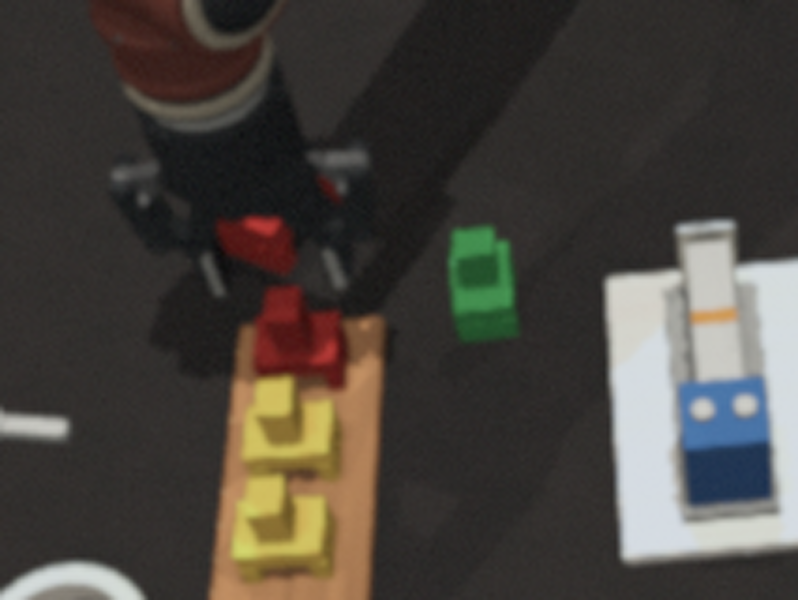

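The open tips, at crop (215,295) and (340,288), straddle the red grip at (285,300) and need about 5 mm more towards -y. The larger red weight, at (255,235), lies behind the hand and is clear of it.

Call:
jog_arm(deltas=[[0, 0, 0, 0.12, -0.52, 0.5, 0.7], [0, 0, 0, 0, 0, 1.2, 0.7], [0, 0, 0, 0, 0, 1.5, 0.7], [0, 0, 0, 0, 0, 1, 0.7], [0, 0, 0, 0, 0, 0.45, 0.7], [0, 0, 0, 0, 0, 0, 0.7], [0, 0, 0, 0, 0, 0, 0.7]], grip_force=40)

```text
t: 17.95
tool_pos: [0.4524, -0.274, 0.0755]
tool_rot: [-0.146, -3.138, -0.0]
contact_force: [0.6, 0.6, 0.7]
opening: 0.0597
```

Call:
jog_arm(deltas=[[0, 0, 0, 0, 0, 0, 0.4], [0, 0, 0, 0, 0, 0, 0.3], [0, 0, 0, 0, 0, 0, 0.2], [0, 0, 0, 0, 0, 0, 0.1], [0, 0, 0, 0, 0, 0, 0], [0, 0, 0, 0, 0, 0, 0], [0, 0, 0, 0, 0, 0, 0]], grip_force=40)

```text
t: 18.53
tool_pos: [0.4529, -0.2743, 0.0765]
tool_rot: [0.146, 3.137, -0.001]
contact_force: [-0.7, 1.5, 5.0]
opening: 0.0191
```

```bash
python3 -c "
from h import *
go(.4528,-.274,.054,84.7)"
```

```text
t 18.53 turn [-0.0007  0.0012 -0.0002] shift cm [0.015 0.028 0.047] F [-0.75  1.46  4.96] tip [ 0.4529 -0.2743  0.0545] open 0.0191
```

Call:
jog_arm(deltas=[[0, 0, 0, 0, 0, -0.5, 0], [0, 0, 0, 0, 0, -1, 0], [0, 0, 0, 0, 0, -1.5, 0], [0, 0, 0, 0, 0, -2, 0], [0, 0, 0, 0, 0, -2, 0], [0, 0, 0, 0, 0, -2, 0], [0, 0, 0, 0, 0, -2, 0], [0, 0, 0, 0, 0, -1, 0], [0, 0, 0, 0, 0, 0, 0], [0, 0, 0, 0, 0, 0, 0], [0, 0, 0, 0, 0, 0, 0]])

```text
t: 19.45
tool_pos: [0.4515, -0.2732, 0.1936]
tool_rot: [-0.146, -3.135, -0.003]
contact_force: [-0.2, -0.6, -5.1]
opening: 0.0194
```

```bash
python3 -c "
from h import *
go(.4981,-.0247,.17,86.35)"
```

```text
t 19.45 turn [ 0.0019 -0.0029 -0.0291] shift cm [-3.073 25.101  0.156] F [-0.21 -0.59 -5.09] tip [ 0.4515 -0.2732  0.1716] open 0.0194
```

The weight is held (-5.1 N, opening 19 mm). I'll carry it over station 3.

Call:
jog_arm(deltas=[[0, 0, -0.029, 0, 0, 0, 0], [0, 0, 0, -0.3, 1.5, 0, 0], [0, 0, 0, -0.4, 3, 0, 0], [0, 0, 0, -0.4, 3.5, 0, 0], [0, 0, 0, -0.4, 3.5, 0, 0], [0, 0, 0, -0.4, 3.5, 0, 0], [0, 0, 0, -0.4, 3.5, 0, 0], [0, 0, 0, -0.4, 3.1, 0, 0], [0, 0, 0, -0.4, 2, 0, 0], [0, 0, 0, 0, 1.5, 0.5, 0], [0, 0, 0, 0, 0, 1, 0], [0, 0, 0, 0, 0, 0.5, 0]])

```text
t: 20.45
tool_pos: [0.4978, -0.0247, 0.1725]
tool_rot: [-0.097, -3.135, -0.0]
contact_force: [-0.7, -0.0, -5.8]
opening: 0.0198
```

Call:
jog_arm(deltas=[[0, 0, 0, 0, 0, 0, 0], [0, 0, 0, 0, 0, 0, 0], [0, 0, 0, 0, 0, 0, 0]])

```text
t: 20.7
tool_pos: [0.4992, -0.0263, 0.1753]
tool_rot: [-0.102, -3.139, 0.0]
contact_force: [0.9, -0.9, -4.8]
opening: 0.0191
```

```bash
python3 - <<'E'
from h import *
go(.4981,-.0247,.13,86.35)
im,D=vision.get_image('scene'); cv2.imwrite('pics/p1.png',cv2.resize(im[150:310,230:443],(798,600),interpolation=cv2.INTER_CUBIC)[...,::-1])
C=cloud('scene',D)
h=cv2.cvtColor(im,cv2.COLOR_RGB2HSV).astype(int); m=((h[...,0]<6)|(h[...,0]>173))&(h[...,1]>140)&(abs(C[...,1]+.025)<.06)&(abs(C[...,0]-.5)<.06)&(C[...,2]<.17)&(C[...,2]>.08)
q=C[m]; print(len(q), np.percentile(q,[2,50,98],0).round(4)); 
r=q[q[:,2]<np.percentile(q[:,2],60)]; y=r[:,1]-(r[:,0]-.498)*np.tan(np.radians(-3.65)); print('y extent corrected',np.percentile(y,[1,99]).round(4),'mid',np.percentile(y,[1,99]).mean().round(4))
go(.4981,-.0247,.13,86.35)
E
```

```text
t 20.7 turn [-0.0001 -0.0006 -0.0015] shift cm [0.12  0.155 2.332] F [ 0.87 -0.87 -4.81] tip [ 0.4992 -0.0263  0.1533] open 0.0191
289 [[ 0.4977 -0.0479  0.1214]
 [ 0.5153 -0.026   0.1445]
 [ 0.5228 -0.0031  0.1672]]
y extent corrected [-0.0483 -0.0013] mid -0.0248
t 20.75 turn [-0.0002  0.0003 -0.0014] shift cm [0.144 0.151 2.378] F [ 0.04  0.29 -5.17] tip [ 0.4994 -0.0263  0.1538] open 0.0194
```

View pics/p1.png

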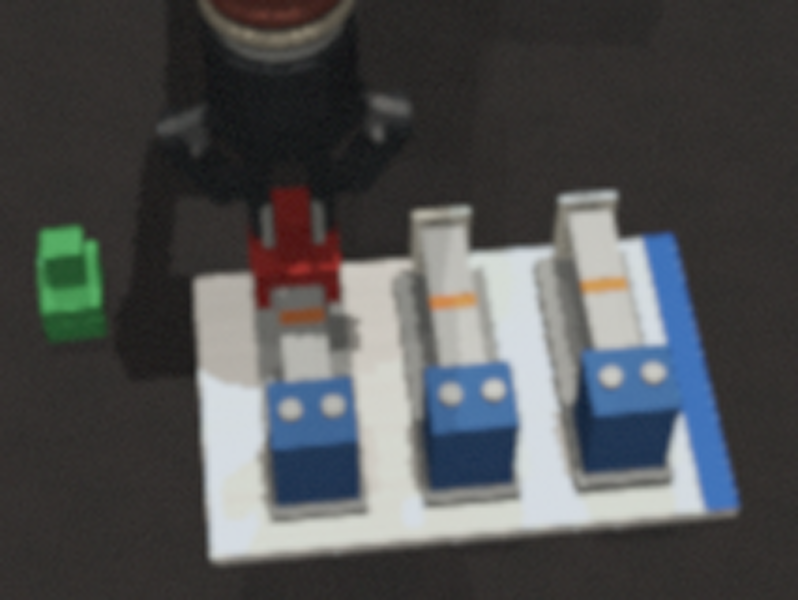

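The weight hangs straight in the jaws above the station 3 tongue, its roof front at crop (297,270) and the stripe at (302,316). It needs about 1.3 mm in tool x and in y, which I'll add while descending.

Call:
jog_arm(deltas=[[0, 0, 0, 0.13, 0.13, 0.5, 0], [0, 0, 0, 0, 0, 1, 0], [0, 0, 0, 0, 0, 1, 0], [0, 0, 0, 0, 0, 0.8, 0], [0, 0, 0, 0, 0, 0, 0], [0, 0, 0, 0, 0, 0, 0], [0, 0, 0, 0, 0, 0, 0]])

```text
t: 21.33
tool_pos: [0.4982, -0.0241, 0.1426]
tool_rot: [-0.1, -3.14, -0.0]
contact_force: [-0.1, 0.0, -4.4]
opening: 0.0193
```

```bash
python3 - <<'E'
from h import *
go(.4981,-.0247,.0947,86.35)
im,D=vision.get_image('scene'); cv2.imwrite('pics/p2.png',cv2.resize(im[190:280,270:390],(800,600),interpolation=cv2.INTER_CUBIC)[...,::-1])
E
```

```text
t 21.33 turn [ 0.     -0.     -0.0001] shift cm [ 0.006 -0.064  2.586] F [-0.09  0.   -4.37] tip [ 0.4982 -0.0241  0.1206] open 0.0193
```

View pics/p2.png

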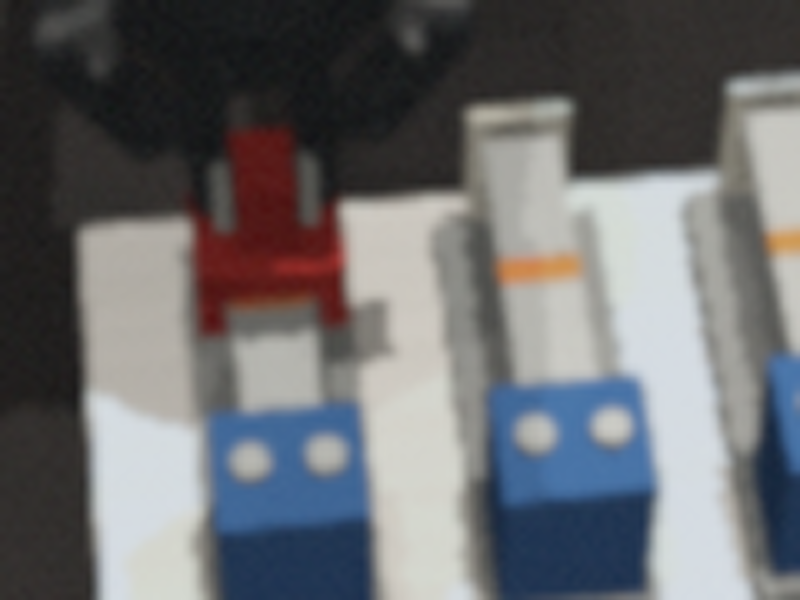

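The channel, at crop x 228–322, brackets the tongue at x 235–320 with even gaps. I'll lower it.

Call:
jog_arm(deltas=[[0, 0, 0, 0, -0.04, 0.3, 0], [0, 0, 0, 0, 0, 0.4, 0], [0, 0, 0, 0, 0, 0.4, 0], [0, 0, 0, 0, 0, 0.4, 0], [0, 0, 0, 0, 0, 0, 0], [0, 0, 0, 0, 0, 0, 0]])

```text
t: 21.88
tool_pos: [0.4977, -0.0244, 0.127]
tool_rot: [-0.1, -3.139, -0.0]
contact_force: [0.6, 0.5, -5.3]
opening: 0.0189
```

Call:
jog_arm(deltas=[[0, 0, 0, 0, 0, 0.3, 0], [0, 0, 0, 0, 0, 0.3, 0], [0, 0, 0, 0, 0, 0.3, 0], [0, 0, 0, 0, 0, 0, 0], [0, 0, 0, 0, 0, 0, 0], [0, 0, 0, 0, 0, 0, 0]])

```text
t: 22.38
tool_pos: [0.4981, -0.0245, 0.1186]
tool_rot: [0.1, 3.14, -0.0]
contact_force: [-0.7, 0.7, -4.8]
opening: 0.0194
```

Cheeks are passing the tongue with no side force. I'll go on until it carries the load.

Call:
jog_arm(deltas=[[0, 0, 0, 0, 0, 0.2, 0], [0, 0, 0, 0, 0, 0.2, 0], [0, 0, 0, 0, 0, 0.1, 0], [0, 0, 0, 0, 0, 0, 0], [0, 0, 0, 0, 0, 0, 0], [0, 0, 0, 0, 0, 0, 0]])

```text
t: 22.88
tool_pos: [0.4985, -0.0246, 0.1142]
tool_rot: [0.1, 3.139, -0.0]
contact_force: [-1.2, -0.8, 0.2]
opening: 0.0191
```

Call:
jog_arm(deltas=[[0, 0, 0, 0, 0, 0.1, 0], [0, 0, 0, 0, 0, 0.1, 0], [0, 0, 0, 0, 0, 0.1, 0], [0, 0, 0, 0, 0, 0, 0], [0, 0, 0, 0, 0, 0, 0], [0, 0, 0, 0, 0, 0, 0]])

```text
t: 23.38
tool_pos: [0.4985, -0.0246, 0.1111]
tool_rot: [0.1, 3.139, -0.0]
contact_force: [-1.7, 0.5, 3.9]
opening: 0.0194
```

Call:
jog_arm(deltas=[[0, 0, 0, 0, 0, -0.2, 0], [0, 0, 0, 0, 0, 0, 0], [0, 0, 0, 0, 0, 0, 0], [0, 0, 0, 0, 0, 0, 0]], grip_force=20)

```text
t: 23.72
tool_pos: [0.4983, -0.0245, 0.1126]
tool_rot: [0.1, 3.139, -0.0]
contact_force: [-0.0, -0.3, 2.9]
opening: 0.0197
```

Call:
jog_arm(deltas=[[0, 0, 0, 0, 0, 0, 0.22], [0, 0, 0, 0, 0, 0, 0.24], [0, 0, 0, 0, 0, 0, 0.26], [0, 0, 0, 0, 0, 0, 0.3], [0, 0, 0, 0, 0, 0, 0.35], [0, 0, 0, 0, 0, 0, 0.4], [0, 0, 0, 0, 0, 0, 0.45], [0, 0, 0, 0, 0, 0, 0.5], [0, 0, 0, 0, 0, 0, 0.5]])

```text
t: 24.47
tool_pos: [0.4981, -0.0245, 0.1126]
tool_rot: [0.1, 3.14, -0.0]
contact_force: [-0.3, -0.1, -0.4]
opening: 0.0425
```

Call:
jog_arm(deltas=[[0, 0, 0, 0, 0, -0.5, 0.5], [0, 0, 0, 0, 0, -1, 0.5], [0, 0, 0, 0, 0, -2, 0.5], [0, 0, 0, 0, 0, -3, 0.5], [0, 0, 0, 0, 0, -3, 0.5], [0, 0, 0, 0, 0, -3, 0.5], [0, 0, 0, 2, 0, -2, 0.5], [0, 0, 0, 3, 0, 0, 0.5], [0, 0, 0, 3, 0, 0, 0.5], [0, 0, 0, 3, 0, 0, 0.5], [0, 0, 0, 0, 0, 0, 0.5]])

```text
t: 25.38
tool_pos: [0.3853, -0.017, 0.2586]
tool_rot: [0.1, 3.138, -0.001]
contact_force: [-0.0, -0.1, 0.6]
opening: 0.0423
```

```bash
python3 - <<'E'
from h import *
go(.4981,-.0247,.0947,86.35)
im,D=vision.get_image('scene'); im2,D2=vision.get_image('top')
a=cv2.resize(im[190:280,270:390],(400,300),interpolation=cv2.INTER_CUBIC);b=cv2.resize(im2[205:295,270:390],(400,300),interpolation=cv2.INTER_CUBIC)
cv2.imwrite('pics/f.png',np.hstack([a,b])[...,::-1])
for n,i,d in(('scene',im,D),('top',im2,D2)):
    C=cloud(n,d); h=cv2.cvtColor(i,cv2.COLOR_RGB2HSV).astype(int)
    m=((h[...,0]<6)|(h[...,0]>173))&(h[...,1]>140)&(abs(C[...,1]+.025)<.06)&(abs(C[...,0]-.5)<.08)&(C[...,2]<.16)
    q=C[m]; print(n,len(q),np.percentile(q,[2,50,98],0).round(4).tolist()) if len(q) else print(n,0)
E
```

```text
t 25.38 turn [-0.0006  0.0019 -0.0003] shift cm [-11.309  -0.051  14.192] F [-0.   -0.09  0.63] tip [ 0.3853 -0.017   0.2366] open 0.0423
scene 395 [[0.4821, -0.0463, 0.0569], [0.5068, -0.0239, 0.0794], [0.5217, -0.0024, 0.1138]]
top 183 [[0.4792, -0.0477, 0.0672], [0.4935, -0.0259, 0.0788], [0.5116, -0.0029, 0.1158]]
```

View pics/f.png

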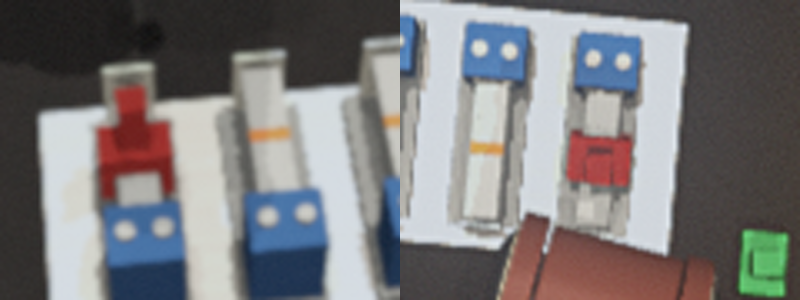

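The weight sits astride the station 3 tongue over its stripe, at left crop (135,160) and right crop (600,160), tilted only with the tongue's bend. One check that it stays put, then I'll hand in.

Call:
jog_arm(deltas=[[0, 0, 0, 0, 0, 0, 0.5], [0, 0, 0, 0, 0, 0, 0.5], [0, 0, 0, 0, 0, 0, 0.5], [0, 0, 0, 0, 0, 0, 0.5], [0, 0, 0, 0, 0, 0, 0.5], [0, 0, 0, 0, 0, 0, 0.5], [0, 0, 0, 0, 0, 0, 0.5], [0, 0, 0, 0, 0, 0, 0.5], [0, 0, 0, 0, 0, 0, 0.5], [0, 0, 0, 0, 0, 0, 0.5], [0, 0, 0, 0, 0, 0, 0.5], [0, 0, 0, 0, 0, 0, 0.5]])

```text
t: 26.48
tool_pos: [0.3883, -0.0175, 0.2576]
tool_rot: [0.1, 3.14, -0.0]
contact_force: [-0.4, -0.7, 0.8]
opening: 0.0428
```

```bash
python3 - <<'E'
from h import *
im,D=vision.get_image('top'); C=cloud('top',D); h=cv2.cvtColor(im,cv2.COLOR_RGB2HSV).astype(int)
m=((h[...,0]<6)|(h[...,0]>173))&(h[...,1]>140)&(abs(C[...,1]+.025)<.06)&(abs(C[...,0]-.5)<.08)&(C[...,2]<.16)
q=np.percentile(C[m],[2,50,98],0).round(4); print(q.tolist())
if abs(q[1,0]-.4935)<.0015: print(ctrl.finish_job())
E
```

```text
[[0.4779, -0.0477, 0.0665], [0.4933, -0.0259, 0.0791], [0.5114, -0.003, 0.1168]]
the job is handed in; nothing more can be done
None
```

I pressed all three tongues on their stripes, starting at the blue end, and left the red saddle weight astride the tired one at station 3. The job was handed in at about 26.5 s.

| Station | Hold reading | Give |
|---|---|---|
| 1 (blue end) | 7.4–8.1 N | about 4 mm |
| 2 | 7.6–7.8 N | about 4.3 mm |
| 3 | 6.2–7.3 N | about 9.5 mm |

- **Forces:** The highest force I read on any tongue while testing was 9.0 N, at station 3. The force readings scatter by about 0.5–1 N. A straight-line fit of my station 3 readings puts that hold nearer 8 N than the readings taken during it. While seating the weight, the station 3 tongue briefly carried about 9 N in all.
- **Holds:** At stations 1 and 2 I held a little low at first, then pressed slightly further and held again.
- **Last checks:** The two top-view measurements, about 1 s apart with the gripper clear, agree to 0.2 mm in the middle and about 1 mm at the edges, so the weight was not sliding. It sits at y ≈ -0.025 m, and I estimate its seat in x within a few mm of the stripe. It tilts slightly with the bent tongue.
- **Disagreement:** The two cameras differed by about 1.3 mm in y at station 3. I allowed for this when placing the weight.

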